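# Find and mark the high spot on a bent reel spool

### The job

The fishing-reel spool on the wooden checking stand has a bent rim: turn it slowly by its crank handle (well under half a turn a second) to find the highest spot of the rim, taking care that there is also a lesser bump, and stop it with that highest spot at the feeler, so that the needle stands at its greatest swing. Then let go of the handle, press the marker's round pad fully down to dot the spot, and let it spring back, leaving the spool as it stands; never press the marker anywhere else on the rim. Leave the bottle, tin and other things around the stand where they are.

Things in the scene. Friction and masses are not known exactly. Their poses are not given: they have to be found in the camera images.
- stand: Wooden base plate 225 x 225 mm, 14 mm thick, fixed to the table, carrying spool, feeler and marker. Origin at table height straight under the spool's axle; z up. The plate runs from -80 to 145 mm along x and -77 to 149 mm along y of this frame. Seen from the axle the feeler and marker lie along +y, the needle's white scale towards +x.
- spool (a joint): Turn of the aluminium reel spool on its upright axle, rad, positive anticlockwise seen from above, endless. At 0 the crank handle lies along the stand's -x from the axle; it starts between -1 and 1. Light friction (0.09 N m) keeps the spool where it is left. Where the bumps of its rim lie relative to the crank differs each time and is unknown.
- axle (a point): Top centre of the axle, 80 mm above the table. The rim that is checked, the spool's top flange, has 60 mm radius, lies 60 to 68 mm above the table and is bent outwards at two places: the high spot (by 6 mm) and a lesser bump (by 3 mm), 138 degrees anticlockwise from it seen from above. At the start the high spot is at least 0.6 rad from the feeler.
- crank (a point): Top centre of the crank handle: an upright black round grip, 17 mm in diameter, 71 to 121 mm above the table, spinning freely on its pin 38 mm from the axle, so the hand need not turn as it carries it round. Keep the fingertips above the marker's brass arm: its top is 88 mm above the table and it reaches over the rim to 53 mm from the axle on the stand's +y side.
- feeler (a point): Where the feeler's steel ball touches the round part of the rim: 60 mm from the axle along the stand's +y, 64 mm above the table. Fixed to the stand.
- needle (a joint): Swing of the sprung feeler and its needle, rad: about 0 on the round rim, 0.14 at the top of the lesser bump, 0.29 at the top of the high spot. It rises and falls smoothly over about 0.4 rad of spool turn either side of a bump's top, and is at 0.255 when the spool is about 0.13 rad off the high spot.
- needle_tip (a point): Tip of the thin dark needle over the white scale with four black ticks (0, 0.1, 0.2, 0.3 rad), 64 mm above the table. Needle length from pivot 118 mm; pivot 20 mm along x and 66 mm along y from the axle in the stand's frame. At 0 the needle points along the stand's +x; rising, it swings clockwise seen from above, its tip moving 35 mm towards -y at the high spot.
- marker (a joint): How far the spring marker is pressed down, m: 0 up, 0.008 fully down on its stop. The spring takes 1.6 N to start and 4.8 N to hold fully down, and lifts it again when let go.
- marker_pad (a point): Centre of the top of the marker's round black press pad, 34 mm in diameter, 110 mm above the table, 120 mm from the axle along the stand's +y, over a grey housing 34 x 30 mm; it is pressed straight down.
- glue: White glue bottle, 32 mm in diameter, 75 mm tall, standing beside the stand; bystander. Origin at the centre of its underside.
- stacker: Brass hair stacker, 42 mm in diameter at the foot, 75 mm tall, beside the stand; bystander. Origin at the centre of its underside.
- tin: Flat round steel tin, 60 mm in diameter, 24 mm tall, beside the stand; bystander. Origin at the centre of its underside.

How it is judged:
By the outcome, as a careful person would: the job done as asked, in the order asked, and still so for the second after the job is handed in, with the robot touching nothing.
It also fails if it takes over 72 s, if anything falls off the work surface, if the arm or the gripper's body presses on something with over 40 N, if the wrist force passes 120 N, or if a joint passes its speed limit or range.

### The arm

A 6-joint arm with a two-finger parallel gripper is mounted at the origin on the work surface. World frame = base frame: x ahead of the robot, y to its left, z up, the work surface at z = 0. Lengths are in m, angles in degrees, forces in N, time in s.
With the tool pointing down it reaches from about 0.275 to 1 m from the base axis. Payload 8.4 kg.
Tool frame: the origin (TCP) lies at the very end of the fingers, on their centre line; the grasp point (between the pads) lies 19 mm behind it; z points along the fingers, y is the direction in which the jaws open and shut (so a half turn about z gives the same grasp; the last joint's range is limited). The gripper opens to 85 mm and grips with 20 to 120 N. Pads are 22 mm wide; open, the fingers measure 114 mm over their backs; the gripper's body (76 mm by 85 mm) begins 54 mm behind the grasp point. The pads swing forward as they close: fully open they stand 13 mm farther back than shut.
Start: joints at [71.826, 20.225, 93.587, -0, 66.188, -0.138], TCP at [0.194, 0.594, 0.231] pointing down, gripper open.
Joint ranges: [-150.9, 150.9], [-52.94, 120.26], [3.33, 152.33], [-74.26, 254.26], [0, 154.13], [-172.89, 172.89]. Speed limits (degrees/s): [127.2, 127.2, 159.86, 180, 180, 180].

### API

Orientations are given as a 3x3 rotation matrix whose columns are the frame's x, y, z axes.
In Python, from cell import monitor, optics, job gives the robot as it stands.
- The arm moves only by the tool play_rows, never from a script. Its argument "commands" is text: rows parted by semicolons, each of 7 numbers parted by spaces: the shift along the tool's x, y, z normalised to -1 to 1, where 1 is 0.5 m, then the turn, a rotation vector about the tool's x, y, z normalised to -1 to 1, where 1 is 0.5 rad, then the closure, from -1 (fully open) to 1 (shut). In form: x y z rx ry rz claw; .... A call has 1 to 5 rows; each row is the pose to reach, as a shift and turn from the pose commanded when the call began, along the tool's axes at that moment; what a row does not reach only later rows make up. A row lasts 1/12 s, in which the tool goes at most 41.7 mm and 7.16 degrees, less where a joint would pass 70% of its speed; a pose out of reach is approached as far as the arm can. A call with a number of a shift or a turn outside -1 to 1 is refused whole. A call with a gripper value outside its range is refused whole. The fingers move at their own pace and stop on an object; "squeeze" is the grip in N (left out, the last holds). Time passes only in rows, so rows that repeat a pose let the fingers close. It gives the time, the measured TCP pose, the force and the opening at its end, in the units of the state.
- monitor.read_state(): the state, without advancing time (a new reading comes with each control period).
- optics.camera(name): name is "scene" or "top"; returns the picture (480x640x3 uint8, blue, green, red); there is no depth.
- optics.camera_info(name): a dict with "fx", "fy", "cx", "cy" (pixels), "R" (3x3) and "t" (3): a world point X has camera coordinates R X + t. Camera axes: x right, y down, z forward; pixel columns grow to the right and rows downward; lengths in m; the calibration is good to about 2 mm. A picture is of the moment at which its call begins. camera_info takes no time and is no camera call.
- job.close_job(): hands the job in, once; it reports no verdict.
The state is a dict: "t": time; "q": joint angles; "joint_velocities": joint speeds; "joint_efforts": joint torques, N m; "position": TCP position; "ee_rot": TCP orientation; "contact_force": force on the tool from outside, world axes, zero at the start; "torque": the same for the moment, N m; "gripper_width": finger opening in m.
Only numpy, scipy, OpenCV 4.12 (cv2) and the standard library are available. Lean on these libraries where they do the work, as an engineer would, in place of code of your own. Each camera call takes 0.05 s, during which the arm holds its last target. There are 200 camera calls.

## Working session

There is one attempt and no reset: what is moved stays moved. The work goes in short steps, Python scripts to look and compute and a tool call to move; the robot and the scene stay as the last step left them, time stands still between calls to the robot, and variables do not carry over. Pictures are saved under pics/ and viewed, about 8 in all and at most 12, crops included, and the job is handed in when it is done.

Besides the shell and the picture viewer there is one more tool, called after ">>>" by a JSON object that holds its "op" and its "data". play_rows: Moves the arm, as the interface text tells. Scaled input: -1 to 1 covers 0.5 m each way for a shift and 0.5 rad each way for a turn. Its arguments: {"type":"object","properties":{"commands":{"type":"string"},"squeeze":{"type":"number"}},"required":["commands"]}

```bash
mkdir -p pics; ls
cat > h.py <<'E'
import numpy as np, cv2
from cell import monitor, optics, job
def ray(name,u,v,z):
    c=optics.camera_info(name); R=np.array(c["R"]); t=np.array(c["t"])
    o=-R.T@t; d=R.T@np.array([(u-c["cx"])/c["fx"],(v-c["cy"])/c["fy"],1])
    return o+d*(z-o[2])/d[2]
def proj(name,X):
    c=optics.camera_info(name); p=np.array(c["R"])@np.array(X)+np.array(c["t"])
    return np.array([c["fx"]*p[0]/p[2]+c["cx"],c["fy"]*p[1]/p[2]+c["cy"]])
E
python3 - <<'E'
from h import *
for n in("scene","top"):
    cv2.imwrite(f"pics/{n}0.png",optics.camera(n)); c=optics.camera_info(n)
    print(n,c["fx"],-np.array(c["R"]).T@np.array(c["t"]),np.round(c["R"],2).tolist())
s=monitor.read_state();print(s["t"],s["position"],s["ee_rot"],s["gripper_width"])
E
```

```text
pics
scene 457.5210135203593 [0.97511918 0.1825874  0.54732043] [[-0.32, 0.95, 0.0], [0.65, 0.22, -0.72], [-0.68, -0.23, -0.69]]
top 483.1983319183147 [0.49508733 0.02610646 0.96768524] [[0.01, -1.0, 0.03], [-1.0, -0.01, -0.09], [0.09, -0.03, -1.0]]
0.1 [0.19337999 0.59386173 0.2306126 ] [[-9.50846977e-01  3.09660878e-01 -4.08988701e-04]
 [ 3.09661148e-01  9.50846173e-01 -1.23664610e-03]
 [ 5.94442453e-06 -1.30250911e-03 -9.99999152e-01]] 0.08557807395926702
```

View pics/top0.png

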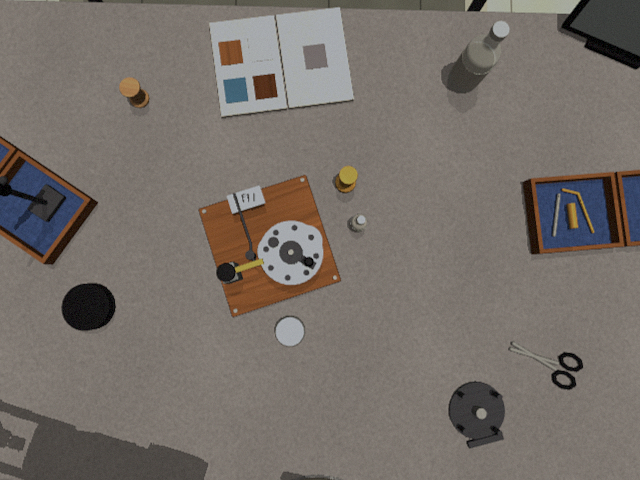

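View pics/scene0.png

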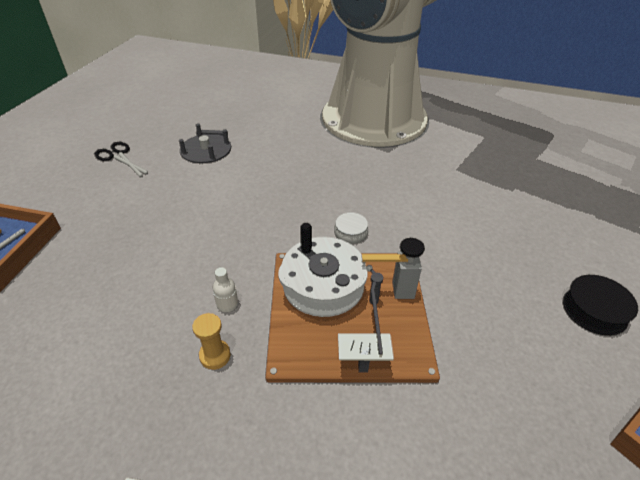

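The top view shows the plate with corners near (200,209), (307,177), (340,278) and (234,315). The spool is at about (291,252), the crank knob at (308,262) and the pad at (227,272). The rim seems to bulge near (320,231). The scene view shows the needle over the scale near (380,350).

Run:
```python
from h import *
im=cv2.imread("pics/top0.png"); hsv=cv2.cvtColor(im,cv2.COLOR_BGR2HSV)
roi=np.zeros(im.shape[:2],np.uint8); roi[165:325,190:350]=255
wood=cv2.inRange(hsv,(3,110,50),(17,255,255))&roi
cs,_=cv2.findContours(wood,cv2.RETR_EXTERNAL,cv2.CHAIN_APPROX_NONE)
hull=cv2.convexHull(np.vstack([c for c in cs if cv2.contourArea(c)>300]))
box=cv2.boxPoints(cv2.minAreaRect(hull)); print(box.round(1).tolist())
W=np.array([ray("top",*p,0.014) for p in box]); print(W.round(4).tolist(),[np.linalg.norm(W[i]-W[i-1]).round(4) for i in range(4)])
C=W.mean(0)
# order: x+ side is image up, y+ image left
ctr=box.mean(0)
# stand y axis: toward pad
pad=ray("top",227,272,0.110); sp=ray("top",291,252,0.068)
e=(W[1]-W[0]);cands=[s*v/np.linalg.norm(v) for v in(W[1]-W[0],W[2]-W[1]) for s in(1,-1)]
y=max(cands,key=lambda v:v@(pad-sp)); x=np.array([y[1],-y[0],0])
ax=C-x*0.0325-y*0.036
print("axle",ax.round(4),"x",x.round(3),"y",y.round(3))
loc=lambda P:np.array([(P-ax)@x,(P-ax)@y])*1e3
# pad centre / crank / black blobs
g=cv2.inRange(hsv,(0,0,0),(180,255,40))&roi
n,l,st,ce=cv2.connectedComponentsWithStats(g)
for i in range(1,n):
    if st[i,4]>25: print("dark",ce[i].round(1),st[i,4],"z.11",loc(ray("top",*ce[i],.11)).round(1),"z.121",loc(ray("top",*ce[i],.121)).round(1),"z.068",loc(ray("top",*ce[i],.068)).round(1))
# rim
wh=cv2.inRange(hsv,(0,0,120),(180,60,255))&roi
cs,_=cv2.findContours(wh,cv2.RETR_EXTERNAL,cv2.CHAIN_APPROX_NONE)
c=max(cs,key=cv2.contourArea)[:,0]
P=np.array([loc(ray("top",*p,.068)) for p in c]); 
(cx,cy),r=cv2.minEnclosingCircle(P.astype(np.float32)); print("enc",cx,cy,r)
a=np.degrees(np.arctan2(P[:,1],P[:,0]));R=np.hypot(*P.T)
for k in range(-180,180,10):
    m=(a>=k)&(a<k+10); print(k+5,R[m].mean().round(1) if m.any() else None,end="; ")
s=cv2.imread("pics/scene0.png")[215:395,255:445]
cv2.imwrite("pics/c0.png",np.hstack([cv2.resize(s,None,fx=2.1,fy=2.1),cv2.resize(im[165:325,190:350],(399,378))]))
for nme,X in dict(feeler=ax+y*.06+[0,0,.05],tip=ax+x*.138+y*.066+[0,0,.05],piv=ax+x*.02+y*.066+[0,0,.05],pad=ax+y*.12+[0,0,.096]).items(): print(nme,proj("scene",X).round(1),proj("top",X).round(1))
```

```text
[[197.1999969482422, 208.89999389648438], [305.79998779296875, 173.60000610351562], [340.70001220703125, 281.0], [232.10000610351562, 316.29998779296875]]
[[0.6413, 0.2403, 0.014], [0.7152, 0.0263, 0.014], [0.5011, -0.0445, 0.014], [0.4312, 0.1669, 0.014]] [np.float64(0.2225), np.float64(0.2265), np.float64(0.2255), np.float64(0.2227)]
axle [0.5532 0.0526 0.014 ] x [0.945 0.326 0.   ] y [-0.326  0.945 -0.   ]
dark [307.7 261.4] 79 z.11 [-27.6 -23.6] z.121 [-28.1 -23.4] z.068 [-25.9 -24.5]
dark [225.6 271.8] 261 z.11 [  1.1 119.5] z.121 [  0.3 117.8] z.068 [  4.3 125.6]
enc 28.362030029296875 33.850093841552734 210.2040252685547
-175 144.3; -165 159.1; -155 156.9; -145 133.1; -135 121.4; -125 113.4; -115 109.2; -105 108.8; -95 112.1; -85 115.1; -75 129.4; -65 138.0; -55 143.9; -45 178.3; -35 173.5; -25 167.0; -15 166.2; -5 170.7; 5 180.9; 15 198.8; 25 229.3; 35 236.7; 45 211.4; 55 196.0; 65 188.3; 75 185.7; 85 191.2; 95 202.3; 105 217.8; 115 192.2; 125 164.3; 135 147.5; 145 135.5; 155 116.8; 165 116.1; 175 134.0; feeler [365.2 267.2] [260.3 262.8]
tip [379.7 351.7] [234.5 194.4]
piv [370.7 277.8] [253.9 253.6]
pad [412.1 244.3] [225.4 272.5]
```

View pics/c0.png

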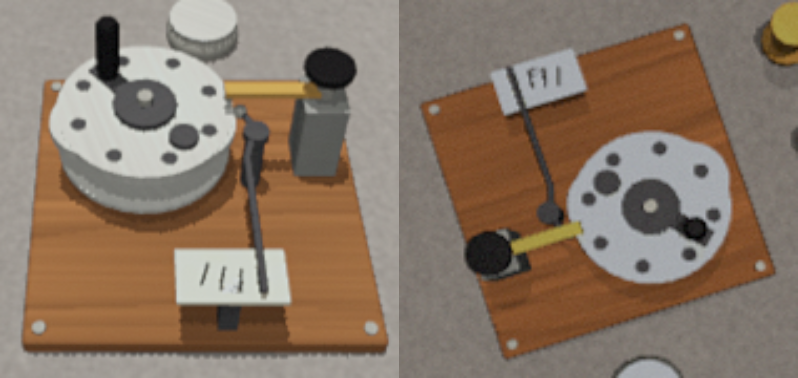

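>>> {"op": "play_rows", "data": {"commands": "-0.08 -0.07 0 0 0 0 -1;-0.16 -0.14 0 0 0 0 -1;-0.22 -0.195 0 0 0 0 -1;-0.28 -0.25 0 0 0 0 -1;-0.33 -0.29 0 0 0 0 -1", "squeeze": 25}}

```text
t: 0.52
position: [0.2997, 0.413, 0.2309]
ee_rot: [[-0.951, 0.309, -0.0], [0.309, 0.951, -0.001], [0.0, -0.001, -1.0]]
contact_force: [1.4, -0.1, 0.3]
gripper_width: 0.0855
```

>>> {"op": "play_rows", "data": {"commands": "-0.06 -0.053 0 0 0 0 -1;-0.12 -0.106 0 0 0 0 -1;-0.18 -0.16 0 0 0 0 -1;-0.24 -0.21 0 0 0 0 -1;-0.30 -0.265 0 0 0 0 -1"}}

```text
t: 0.93
position: [0.4017, 0.2409, 0.2313]
ee_rot: [[-0.951, 0.309, 0.0], [0.309, 0.951, 0.0], [-0.0, 0.0, -1.0]]
contact_force: [0.9, 1.0, 0.6]
gripper_width: 0.0854
```

>>> {"op": "play_rows", "data": {"commands": "-0.06 -0.053 0 0 0 0 -1;-0.12 -0.106 0 0 0 0 -1;-0.18 -0.16 0 0 0 0 -1;-0.24 -0.21 0 0 0 0 -1;-0.30 -0.265 0 0 0 0 -1"}}

```text
t: 1.35
position: [0.5033, 0.0683, 0.2312]
ee_rot: [[-0.951, 0.31, 0.0], [0.31, 0.951, 0.0], [0.0, 0.0, -1.0]]
contact_force: [1.5, 0.2, -0.5]
gripper_width: 0.0858
```

>>> {"op": "play_rows", "data": {"commands": "-0.04 -0.035 0.02 0 0 0 -1;-0.072 -0.061 0.06 0 0 0 -1;-0.072 -0.061 0.12 0 0 0 -1;-0.072 -0.061 0.14 0 0 0 -1;-0.072 -0.061 0.14 0 0 0 -1"}}

```text
t: 1.77
position: [0.5251, 0.0297, 0.1585]
ee_rot: [[-0.951, 0.31, -0.006], [0.31, 0.951, -0.0], [0.006, -0.002, -1.0]]
contact_force: [0.5, 1.2, -0.1]
gripper_width: 0.0854
```

Run:
```python
from h import *
s=optics.camera("scene");t=optics.camera("top");print(monitor.read_state()["position"])
cv2.imwrite("pics/c1.png",np.hstack([cv2.resize(s[180:370,250:450],None,fx=2,fy=2),cv2.resize(t[165:355,190:390],None,fx=2,fy=2)]))
```

```text
[0.5271888  0.03044431 0.16157464]
```

View pics/c1.png

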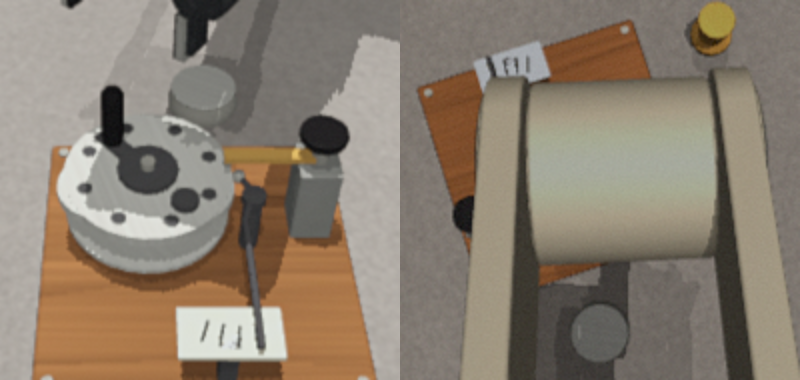

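Run:
```python
from h import *
print(proj("scene",[.5335,.0201,.121]),proj("top",[.5335,.0201,.121]),ray("scene",306,225,.121),proj("scene",[.5272,.0304,.1616]))
im=cv2.imread("pics/scene0.png");g=cv2.inRange(im,(0,0,0),(45,45,45))
n,l,st,ce=cv2.connectedComponentsWithStats(g[215:262,290:330])
print([(st[i]+[290,215,0,0,0]).tolist() for i in range(1,n) if st[i,4]>30])
```

```text
[305.93500981 223.90591414] [308.42890497 261.85323519] [0.53559337 0.02094228 0.121     ] [314.48869203 199.96005419]
[[301, 223, 11, 31, 291]]
```

>>> {"op": "play_rows", "data": {"commands": "-0.018 -0.016 0 0 0 0 -1;-0.018 -0.016 0.04 0 0 0 -1;-0.018 -0.016 0.09 0 0 0 -1;-0.018 -0.016 0.137 0 0 0 -1;-0.018 -0.016 0.137 0 0 0 -1"}}

```text
t: 2.28
position: [0.5322, 0.0195, 0.0907]
ee_rot: [[-0.951, 0.309, -0.003], [0.309, 0.951, -0.0], [0.003, -0.001, -1.0]]
contact_force: [-1.4, -0.4, 0.5]
gripper_width: 0.0854
```

>>> {"op": "play_rows", "data": {"commands": "0 0 0 0 0 0 0;0 0 0 0 0 0 0.5;0 0 0 0 0 0 1;0 0 0 0 0 0 1;0 0 0 0 0 0 1"}}

```text
t: 2.7
position: [0.5344, 0.0196, 0.094]
ee_rot: [[-0.951, 0.309, 0.002], [0.309, 0.951, 0.0], [-0.002, 0.001, -1.0]]
contact_force: [0.5, 0.2, 0.6]
gripper_width: 0.0253
```

```bash
cat >> h.py <<'E'
AX=np.array([.5532,.0526,0]);SX=np.array([.945,.326,0]);SY=np.array([-.326,.945,0])
def needle(im):
    # dark needle pixels, found in corridors about each candidate swing; far half, over wood/scale: best darkness score
    g=cv2.cvtColor(im,cv2.COLOR_BGR2GRAY).astype(np.float32)
    ths=np.arange(-.1,.42,.004); sc=[]
    for th in ths:
        P=[proj("scene",AX+SX*(.020+r*np.cos(th))+SY*(.066-r*np.sin(th))+[0,0,.064]) for r in np.linspace(.04,.116,30)]
        P=np.array(P,np.float32); sc.append(cv2.remap(g,P[None,:,0],P[None,:,1],cv2.INTER_LINEAR).mean())
    sc=cv2.GaussianBlur(np.array(sc,np.float32)[None],(0,0),2)[0]; i=int(sc.argmin()); return ths[i]+.004*np.clip(0.5*(sc[max(i-1,0)]-sc[min(i+1,len(sc)-1)])/(sc[max(i-1,0)]-2*sc[i]+sc[min(i+1,len(sc)-1)]+1e-6),-1,1),sc[i]
def look(save=None):
    im=optics.camera("scene"); s=monitor.read_state(); p=np.array(s["position"])-AX
    a=np.degrees(np.arctan2(p@SY,p@SX)); print("t",round(s["t"],2),"pos",np.round(s["position"],4),"crank dir",round(a,1),"r",round(np.hypot(p@SX,p@SY)*1e3,1),"needle",needle(im),"w",round(s["gripper_width"],4),"F",np.round(s["contact_force"],1))
    if save: cv2.imwrite(save,im)
E
python3 - <<'E'
from h import *
print(needle(cv2.imread("pics/scene0.png")))
look("pics/s2.png")
cv2.imwrite("pics/s2c.png",cv2.resize(cv2.imread("pics/s2.png")[170:370,250:450],None,fx=2.5,fy=2.5))
E
```

```text
Traceback (most recent call last):
  File "h.py", line 16, in needle
    P=[proj("scene",AX+SX*(.020+r*np.cos(th))+SY*(.066-r*np.sin(th))+[0,0,.064]) for r in np.linspace(.04,.116,30)]
       ~~~~^^^^^^^^^^^^^^^^^^^^^^^^^^^^^^^^^^^^^^^^^^^^^^^^^^^^^^^^^^^^^^^^^^^^^
  File "h.py", line 8, in proj
    c=optics.camera_info(name); p=np.array(c["R"])@np.array(X)+np.array(c["t"])
ValueError: time passes only in moves, steps and waits
```

>>> {"op": "play_rows", "data": {"commands": "0 0 0 0 0 0 1;0 0 0 0 0 0 1;0 0 0 0 0 0 1"}}

```text
t: 2.95
position: [0.5346, 0.0201, 0.0938]
ee_rot: [[-0.951, 0.31, 0.002], [0.31, 0.951, 0.001], [-0.002, 0.001, -1.0]]
contact_force: [0.1, 3.4, 5.6]
gripper_width: 0.0161
```

View pics/s2c.png

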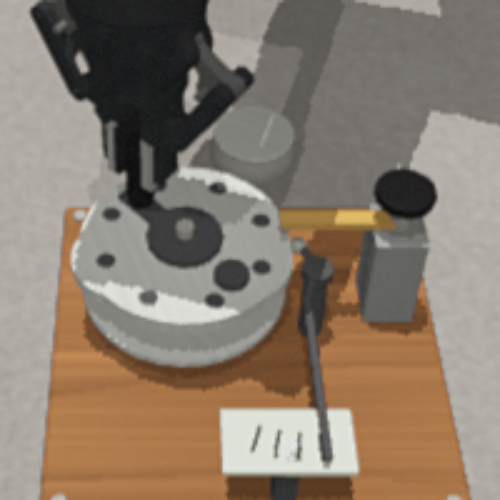

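```bash
cat > rows.py <<'E'
import sys,numpy as np
a,d,n=map(float,sys.argv[1:4])  # psi start, step deg, calls
f=lambda p:0.076*np.array([np.cos(np.radians(p)),-np.sin(np.radians(p))])
for c in range(int(n)):
    s=a+5*d*c; print(f"{s:.1f}:",";".join("%.4f %.4f 0 0 0 0 1"%tuple(f(s+d*k)-f(s)) for k in range(1,6)))
E
python3 rows.py 78.3 5 8
```

```text
78.3: -0.0065 -0.0011 0 0 0 0 1;-0.0132 -0.0015 0 0 0 0 1;-0.0198 -0.0015 0 0 0 0 1;-0.0264 -0.0008 0 0 0 0 1;-0.0329 0.0005 0 0 0 0 1
103.3: -0.0064 0.0018 0 0 0 0 1;-0.0126 0.0042 0 0 0 0 1;-0.0185 0.0070 0 0 0 0 1;-0.0242 0.0104 0 0 0 0 1;-0.0296 0.0143 0 0 0 0 1
128.3: -0.0050 0.0043 0 0 0 0 1;-0.0096 0.0091 0 0 0 0 1;-0.0138 0.0142 0 0 0 0 1;-0.0176 0.0197 0 0 0 0 1;-0.0208 0.0255 0 0 0 0 1
153.3: -0.0027 0.0060 0 0 0 0 1;-0.0049 0.0123 0 0 0 0 1;-0.0065 0.0187 0 0 0 0 1;-0.0076 0.0253 0 0 0 0 1;-0.0081 0.0319 0 0 0 0 1
178.3: 0.0001 0.0066 0 0 0 0 1;0.0008 0.0132 0 0 0 0 1;0.0020 0.0197 0 0 0 0 1;0.0038 0.0261 0 0 0 0 1;0.0062 0.0323 0 0 0 0 1
203.3: 0.0029 0.0060 0 0 0 0 1;0.0063 0.0117 0 0 0 0 1;0.0102 0.0170 0 0 0 0 1;0.0145 0.0221 0 0 0 0 1;0.0192 0.0267 0 0 0 0 1
228.3: 0.0051 0.0042 0 0 0 0 1;0.0106 0.0079 0 0 0 0 1;0.0164 0.0112 0 0 0 0 1;0.0225 0.0139 0 0 0 0 1;0.0287 0.0161 0 0 0 0 1
253.3: 0.0064 0.0016 0 0 0 0 1;0.0130 0.0027 0 0 0 0 1;0.0196 0.0032 0 0 0 0 1;0.0262 0.0031 0 0 0 0 1;0.0328 0.0024 0 0 0 0 1
```

>>> {"op": "play_rows", "data": {"commands": "-0.0065 -0.0011 0 0 0 0 1;-0.0132 -0.0015 0 0 0 0 1;-0.0198 -0.0015 0 0 0 0 1;-0.0264 -0.0008 0 0 0 0 1;-0.0329 0.0005 0 0 0 0 1"}}

```text
t: 3.42
position: [0.5495, 0.0154, 0.0938]
ee_rot: [[-0.951, 0.31, 0.0], [0.31, 0.951, 0.001], [0.0, 0.001, -1.0]]
contact_force: [-3.5, 3.4, 10.6]
gripper_width: 0.016
```

```bash
python3 -c "
from h import *
look()"
```

```text
t 3.47 pos [0.5504 0.0153 0.0939] crank dir -113.3 r 37.3 needle (np.float64(0.12191756314598043), np.float32(92.31412)) w 0.0161 F [0.7 3.7 4.6]
```

>>> {"op": "play_rows", "data": {"commands": "-0.0064 0.0018 0 0 0 0 1;-0.0126 0.0042 0 0 0 0 1;-0.0185 0.0070 0 0 0 0 1"}}

```text
t: 3.72
position: [0.5593, 0.0157, 0.0938]
ee_rot: [[-0.951, 0.31, 0.0], [0.31, 0.951, 0.001], [0.0, 0.001, -1.0]]
contact_force: [-3.9, 3.2, 9.7]
gripper_width: 0.0162
```

```bash
python3 -c "
from h import *
look()"
```

```text
t 3.77 pos [0.5601 0.0158 0.0938] crank dir -98.4 r 37.4 needle (np.float64(0.05046655863802893), np.float32(94.43651)) w 0.0159 F [-0.8  4.5  6.1]
```

The needle rose to 0.12 at crank direction -113° and fell to 0.05 at -98°, so that is the lesser bump. The high spot should come near crank direction +26°, so I'll keep turning.

>>> {"op": "play_rows", "data": {"commands": "-0.0057 0.0034 0 0 0 0 1;-0.0111 0.0073 0 0 0 0 1"}}

```text
t: 3.93
position: [0.5655, 0.0173, 0.0937]
ee_rot: [[-0.951, 0.31, -0.0], [0.31, 0.951, 0.0], [0.001, 0.0, -1.0]]
contact_force: [-3.9, 1.7, 10.8]
gripper_width: 0.0157
```

>>> {"op": "play_rows", "data": {"commands": "-0.0050 0.0043 0 0 0 0 1;-0.0096 0.0091 0 0 0 0 1;-0.0138 0.0142 0 0 0 0 1;-0.0176 0.0197 0 0 0 0 1;-0.0208 0.0255 0 0 0 0 1"}}

```text
t: 4.35
position: [0.5794, 0.0257, 0.0938]
ee_rot: [[-0.951, 0.309, -0.0], [0.309, 0.951, -0.0], [0.0, -0.0, -1.0]]
contact_force: [-3.7, -0.7, 10.2]
gripper_width: 0.0164
```

```bash
python3 -c "
from h import *
look()"
```

```text
t 4.4 pos [0.58   0.0262 0.0938] crank dir -63.6 r 37.6 needle (np.float64(0.0015715137124062417), np.float32(86.72635)) w 0.0162 F [-2.3  2.4  7.4]
```

>>> {"op": "play_rows", "data": {"commands": "-0.0027 0.0060 0 0 0 0 1;-0.0049 0.0123 0 0 0 0 1;-0.0065 0.0187 0 0 0 0 1;-0.0076 0.0253 0 0 0 0 1;-0.0081 0.0319 0 0 0 0 1"}}

```text
t: 4.82
position: [0.5886, 0.0394, 0.0938]
ee_rot: [[-0.951, 0.309, 0.001], [0.309, 0.951, -0.001], [-0.001, -0.001, -1.0]]
contact_force: [-1.2, -2.7, 9.0]
gripper_width: 0.0163
```

>>> {"op": "play_rows", "data": {"commands": "0.0001 0.0066 0 0 0 0 1;0.0008 0.0132 0 0 0 0 1;0.0020 0.0197 0 0 0 0 1;0.0038 0.0261 0 0 0 0 1;0.0062 0.0323 0 0 0 0 1"}}

```text
t: 5.23
position: [0.5911, 0.0556, 0.0938]
ee_rot: [[-0.951, 0.309, 0.002], [0.309, 0.951, -0.001], [-0.002, -0.0, -1.0]]
contact_force: [1.0, -2.9, 6.8]
gripper_width: 0.0162
```

```bash
python3 -c "
from h import *
look()"
```

```text
t 5.28 pos [0.5911 0.0562 0.0938] crank dir -13.6 r 38.1 needle (np.float64(-0.004555862265173266), np.float32(65.41007)) w 0.0161 F [-0.1 -0.2  6.4]
```

Next I'll scan the high spot in finer steps, from ψ 203.3 up to about 253, stopping to look along the way.

>>> {"op": "play_rows", "data": {"commands": "0.0029 0.0060 0 0 0 0 1;0.0063 0.0117 0 0 0 0 1;0.0102 0.0170 0 0 0 0 1;0.0145 0.0221 0 0 0 0 1;0.0192 0.0267 0 0 0 0 1"}}

```text
t: 5.7
position: [0.5868, 0.0712, 0.0939]
ee_rot: [[-0.951, 0.309, 0.003], [0.309, 0.951, -0.001], [-0.003, 0.0, -1.0]]
contact_force: [3.3, -4.9, 5.2]
gripper_width: 0.0161
```

```bash
python3 -c "
from h import *
look()"; python3 rows.py 228.3 3 4
```

```text
t 5.75 pos [0.5864 0.0718 0.0939] crank dir 11.0 r 38.4 needle (np.float64(0.18039559157448845), np.float32(69.91397)) w 0.0158 F [ 1.4 -0.6  6.6]
228.3: 0.0030 0.0026 0 0 0 0 1;0.0062 0.0050 0 0 0 0 1;0.0095 0.0072 0 0 0 0 1;0.0129 0.0093 0 0 0 0 1;0.0164 0.0112 0 0 0 0 1
243.3: 0.0036 0.0017 0 0 0 0 1;0.0073 0.0032 0 0 0 0 1;0.0110 0.0045 0 0 0 0 1;0.0149 0.0056 0 0 0 0 1;0.0187 0.0065 0 0 0 0 1
258.3: 0.0039 0.0007 0 0 0 0 1;0.0079 0.0012 0 0 0 0 1;0.0118 0.0015 0 0 0 0 1;0.0158 0.0016 0 0 0 0 1;0.0198 0.0015 0 0 0 0 1
273.3: 0.0040 -0.0003 0 0 0 0 1;0.0079 -0.0009 0 0 0 0 1;0.0118 -0.0016 0 0 0 0 1;0.0157 -0.0026 0 0 0 0 1;0.0195 -0.0037 0 0 0 0 1
```

>>> {"op": "play_rows", "data": {"commands": "0.0030 0.0026 0 0 0 0 1;0.0062 0.0050 0 0 0 0 1;0.0062 0.0050 0 0 0 0 1"}}

```text
t: 6.0
position: [0.5844, 0.0751, 0.0939]
ee_rot: [[-0.951, 0.309, 0.003], [0.309, 0.951, 0.0], [-0.003, 0.001, -1.0]]
contact_force: [1.5, -1.3, 5.7]
gripper_width: 0.0164
```

```bash
python3 -c "
from h import *
look()"
```

```text
t 6.05 pos [0.5843 0.0752 0.0939] crank dir 17.0 r 38.4 needle (np.float64(0.2601380021858498), np.float32(70.1232)) w 0.0158 F [ 1.9 -0.7  7.1]
```

>>> {"op": "play_rows", "data": {"commands": "0.0033 0.0022 0 0 0 0 1;0.0067 0.0043 0 0 0 0 1;0.0067 0.0043 0 0 0 0 1"}}

```text
t: 6.3
position: [0.5818, 0.0784, 0.0939]
ee_rot: [[-0.951, 0.31, 0.003], [0.31, 0.951, 0.0], [-0.003, 0.001, -1.0]]
contact_force: [1.3, -0.9, 7.6]
gripper_width: 0.0162
```

```bash
python3 -c "
from h import *
look()"
```

```text
t 6.35 pos [0.5818 0.0784 0.0939] crank dir 23.0 r 38.5 needle (np.float64(0.2797963821078887), np.float32(71.034164)) w 0.0161 F [0.8 0.7 6.2]
```

>>> {"op": "play_rows", "data": {"commands": "0.0035 0.0019 0 0 0 0 1;0.0071 0.0036 0 0 0 0 1;0.0071 0.0036 0 0 0 0 1"}}

```text
t: 6.6
position: [0.579, 0.0813, 0.0939]
ee_rot: [[-0.951, 0.31, 0.003], [0.31, 0.951, 0.0], [-0.003, 0.001, -1.0]]
contact_force: [1.6, 1.3, 7.2]
gripper_width: 0.016
```

```bash
python3 -c "
from h import *
look()"
```

```text
t 6.65 pos [0.5789 0.0813 0.0939] crank dir 29.1 r 38.6 needle (np.float64(0.2594465460767973), np.float32(72.265495)) w 0.0162 F [1.6 0.6 6.8]
```

>>> {"op": "play_rows", "data": {"commands": "0.0037 0.0015 0 0 0 0 1;0.0074 0.0028 0 0 0 0 1;0.0074 0.0028 0 0 0 0 1"}}

```text
t: 6.9
position: [0.5758, 0.0839, 0.0938]
ee_rot: [[-0.951, 0.31, 0.003], [0.31, 0.951, 0.001], [-0.002, 0.001, -1.0]]
contact_force: [1.2, 0.2, 7.4]
gripper_width: 0.0159
```

```bash
python3 -c "
from h import *
look()"
```

```text
t 6.95 pos [0.5758 0.0839 0.0938] crank dir 35.1 r 38.6 needle (np.float64(0.19835005006752934), np.float32(73.36137)) w 0.0162 F [1.  1.5 6.7]
```

The peak is bracketed symmetrically around crank direction 23.2°, so I'm turning back to it.

>>> {"op": "play_rows", "data": {"commands": "-0.0037 -0.0013 0 0 0 0 1;-0.0074 -0.0028 0 0 0 0 1;-0.0110 -0.0045 0 0 0 0 1;-0.0145 -0.0063 0 0 0 0 1;-0.0145 -0.0063 0 0 0 0 1"}}

```text
t: 7.37
position: [0.5814, 0.0788, 0.0938]
ee_rot: [[-0.951, 0.31, 0.002], [0.31, 0.951, 0.001], [-0.001, 0.001, -1.0]]
contact_force: [0.3, 1.6, 8.6]
gripper_width: 0.016
```

>>> {"op": "play_rows", "data": {"commands": "0 0 0 0 0 0 1;0 0 0 0 0 0 1"}}

```text
t: 7.53
position: [0.5815, 0.0788, 0.0939]
ee_rot: [[-0.951, 0.31, 0.002], [0.31, 0.951, 0.001], [-0.002, 0.001, -1.0]]
contact_force: [0.6, 1.6, 8.0]
gripper_width: 0.0158
```

```bash
python3 -c "
from h import *
look()"
```

```text
t 7.58 pos [0.5815 0.0788 0.0938] crank dir 23.8 r 38.5 needle (np.float64(0.27813097517471796), np.float32(71.18844)) w 0.0163 F [0.1 2.2 7.2]
```

>>> {"op": "play_rows", "data": {"commands": "0 0 0 0 0 0 0.4;0 0 0 0 0 0 0.2;0 0 0 0 0 0 0;0 0 0 0 0 0 0;0 0 0 0 0 0 0"}}

```text
t: 8.0
position: [0.5803, 0.0781, 0.0925]
ee_rot: [[-0.951, 0.31, -0.001], [0.31, 0.951, -0.0], [0.001, -0.0, -1.0]]
contact_force: [-0.3, -0.2, 0.4]
gripper_width: 0.0426
```

>>> {"op": "play_rows", "data": {"commands": "0 0 -0.02 0 0 0 0;0 0 -0.06 0 0 0 0;0 0 -0.12 0 0 0 0;0 0 -0.16 0 0 0 0.5;0 0 -0.16 0 0 0 1"}}

```text
t: 8.42
position: [0.5833, 0.0785, 0.1779]
ee_rot: [[-0.951, 0.31, 0.007], [0.31, 0.951, 0.001], [-0.006, 0.003, -1.0]]
contact_force: [1.5, 0.0, 0.2]
gripper_width: 0.0196
```

```bash
python3 -c "
from h import *
look('pics/s3.png')
cv2.imwrite('pics/s3c.png',cv2.resize(cv2.imread('pics/s3.png')[170:370,250:450],None,fx=2.5,fy=2.5))
print('feed marker', AX+SY*.12)"
```

```text
t 8.47 pos [0.5823 0.0784 0.1758] crank dir 22.5 r 38.8 needle (np.float64(0.2798832737910565), np.float32(70.40528)) w 0.0118 F [-0.5 -0.6 -0.2]
feed marker [0.51408 0.166   0.     ]
```

View pics/s3c.png

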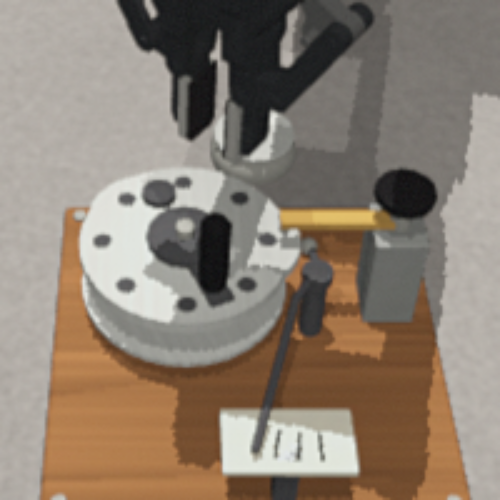

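The needle sits at the leftmost (0.3) tick, with its tip at about (256,450) in the crop. The spool held still after release. Now I'm moving above the pad with the fingers shut.

>>> {"op": "play_rows", "data": {"commands": "0.05 0.034 0 0 0 0 1;0.10 0.068 0 0 0 0 1;0.15 0.102 0 0 0 0 1;0.184 0.125 0 0 0 0 1;0.184 0.125 0 0 0 0 1"}}

```text
t: 8.88
position: [0.5095, 0.1681, 0.1719]
ee_rot: [[-0.951, 0.308, -0.003], [0.308, 0.951, 0.0], [0.003, -0.001, -1.0]]
contact_force: [0.2, -0.4, -0.7]
gripper_width: 0.0003
```

>>> {"op": "play_rows", "data": {"commands": "0 0 0.02 0 0 0 1;0 0 0.06 0 0 0 1;0 0 0.08 0 0 0 1;0 0 0.08 0 0 0 1;0 0 0.08 0 0 0 1"}}

```text
t: 9.3
position: [0.5122, 0.1652, 0.1317]
ee_rot: [[-0.951, 0.31, -0.002], [0.31, 0.951, -0.001], [0.002, -0.001, -1.0]]
contact_force: [0.8, 0.1, 1.1]
gripper_width: 0.0
```

```bash
python3 -c "
from h import *
look('pics/s4.png');p=monitor.read_state()['position'];print(proj('scene',p))
cv2.imwrite('pics/s4c.png',cv2.resize(cv2.imread('pics/s4.png')[170:370,300:500],None,fx=2.5,fy=2.5))"
```

```text
t 9.35 pos [0.5128 0.1655 0.1325] crank dir 90.7 r 119.9 needle (np.float64(0.27688825920829585), np.float32(90.3365)) w -0.0001 F [-0.6 -0.1 -0.2]
[414.38121587 231.49718838]
```

View pics/s4c.png

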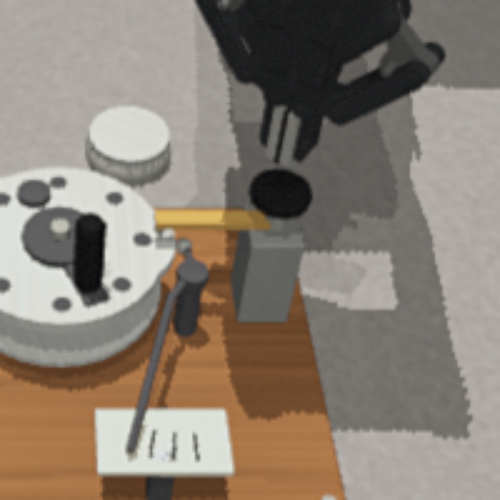

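Fingertips are centred over the pad (crop (286,158) above the pad at (281,192)). Now pressing.

>>> {"op": "play_rows", "data": {"commands": "0 0 0.02 0 0 0 1;0 0 0.036 0 0 0 1;0 0 0.042 0 0 0 1;0 0 0.047 0 0 0 1;0 0 0.052 0 0 0 1"}}

```text
t: 9.77
position: [0.5122, 0.166, 0.1065]
ee_rot: [[-0.951, 0.31, -0.001], [0.31, 0.951, -0.0], [0.001, -0.0, -1.0]]
contact_force: [-1.4, -0.8, 3.1]
gripper_width: 0.0004
```

>>> {"op": "play_rows", "data": {"commands": "0 0 0.003 0 0 0 1;0 0 0.006 0 0 0 1;0 0 0.008 0 0 0 1;0 0 0.010 0 0 0 1;0 0 0.010 0 0 0 1"}}

```text
t: 10.18
position: [0.5123, 0.166, 0.102]
ee_rot: [[-0.951, 0.31, -0.0], [0.31, 0.951, -0.0], [0.0, -0.0, -1.0]]
contact_force: [-3.8, -1.3, 6.4]
gripper_width: 0.0001
```

>>> {"op": "play_rows", "data": {"commands": "0 0 0.001 0 0 0 1;0 0 0.002 0 0 0 1;0 0 0.003 0 0 0 1;0 0 0.003 0 0 0 1"}}

```text
t: 10.52
position: [0.5124, 0.1662, 0.1017]
ee_rot: [[-0.951, 0.31, -0.0], [0.31, 0.951, 0.0], [0.0, 0.0, -1.0]]
contact_force: [-6.8, -2.3, 19.7]
gripper_width: -0.0
```

The force jumped to 19.7 N while z stayed at 0.1017, so the marker is on its stop. Now lifting off and backing away.

>>> {"op": "play_rows", "data": {"commands": "0 0 -0.008 0 0 0 1;0 0 -0.02 0 0 0 1;0 0 -0.05 0 0 0 1;0 0 -0.1 0 0 0 1;0 0 -0.16 0 0 0 1"}}

```text
t: 10.93
position: [0.5118, 0.166, 0.18]
ee_rot: [[-0.951, 0.31, -0.002], [0.31, 0.951, -0.001], [0.002, -0.001, -1.0]]
contact_force: [1.2, 0.7, -0.1]
gripper_width: 0.0
```

>>> {"op": "play_rows", "data": {"commands": "0.05 0.05 -0.03 0 0 0 1;0.1 0.1 -0.06 0 0 0 1;0.15 0.15 -0.06 0 0 0 1;0.2 0.2 -0.06 0 0 0 1;0.2 0.2 -0.06 0 0 0 1"}}

```text
t: 11.35
position: [0.4466, 0.2969, 0.2111]
ee_rot: [[-0.952, 0.307, 0.001], [0.307, 0.952, 0.003], [-0.0, 0.003, -1.0]]
contact_force: [0.0, 0.6, -1.0]
gripper_width: -0.0001
```

>>> {"op": "play_rows", "data": {"commands": "0 0 0 0 0 0 1;0 0 0 0 0 0 1;0 0 0 0 0 0 1;0 0 0 0 0 0 1;0 0 0 0 0 0 1"}}

```text
t: 11.77
position: [0.4489, 0.2913, 0.2102]
ee_rot: [[-0.95, 0.311, -0.0], [0.311, 0.95, -0.0], [0.0, -0.0, -1.0]]
contact_force: [0.3, 0.2, 0.7]
gripper_width: 0.0003
```

```bash
python3 -c "
from h import *
look('pics/s5.png')
t=optics.camera('top')
cv2.imwrite('pics/s5c.png',np.hstack([cv2.resize(cv2.imread('pics/s5.png')[180:380,240:440],None,fx=2,fy=2),cv2.resize(t[165:365,190:390],None,fx=2,fy=2)]))"
```

```text
t 11.82 pos [0.4488 0.2914 0.2102] crank dir 94.6 r 260.5 needle (np.float64(0.2769528343798596), np.float32(85.57396)) w 0.0002 F [0.4 0.2 0.4]
```

View pics/s5c.png

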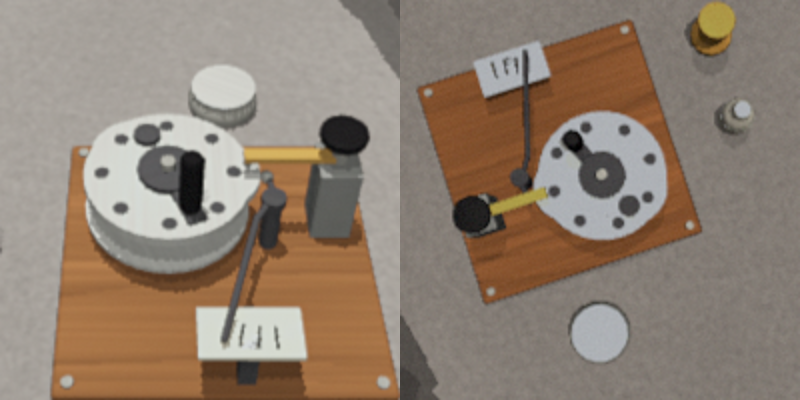

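The needle is still at its greatest swing, the marker pad is back up, and the bottle, tin and stacker haven't moved. Handing in.

```bash
python3 -c "
from h import *
print(job.close_job())"
```

```text
the job is handed in; nothing more can be done
None
```

The high spot is at the feeler and has been dotted once with the marker. I handed the job in with the robot clear of everything, about 12 s in (limit 72 s).

- **Finding the spot:** I turned the spool anticlockwise at about 1/6 turn a second. It passed the lesser bump (at least 0.12 rad on the needle, peak not sampled) and then the high spot. I scanned the high spot on both sides: readings were 0.26 rad 6° either side and 0.28 rad at the top. I then turned back to the middle.
- **Marking:** After I let go, the needle stayed at 0.28. I pressed the pad once, straight down, to its stop: the height held at 0.102 m while the force rose to 20 N. Then I lifted off.
- **Last checks:** In the final pictures the needle reads 0.277, at the 0.3 tick. The pad looks sprung back, and the bottle, tin and stacker look to be where they were.

My peak reading of about 0.28 is slightly under the stated 0.29, within what I'd expect from the camera calibration. I could not see the dot itself in the pictures.

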